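# Show where the blue paint pot goes

### The arm

A 6-joint arm with a two-finger parallel gripper is mounted at the origin on the work surface. World frame = base frame: x ahead of the robot, y to its left, z up, the work surface at z = 0. Lengths are in m, angles in rad, forces in N, time in s.
With the tool pointing down it reaches from about 0.375 to 0.975 m from the base axis. Payload 3.8 kg.
Tool frame: the origin (TCP) lies at the very end of the fingers, on their centre line; the grasp point (between the pads) lies 19 mm behind it; z points along the fingers, y is the direction in which the jaws open and shut (so a half turn about z gives the same grasp; the last joint's range is limited). The gripper opens to 85 mm and grips with 20 to 120 N. Pads are 22 mm wide; open, the fingers measure 114 mm over their backs; the gripper's body (76 mm by 85 mm) begins 54 mm behind the grasp point. The pads swing forward as they close: fully open they stand 13 mm farther back than shut.
Start: joints at [-1.319, 0.264, 1.604, -0, 1.274, -0.037], TCP at [0.192, -0.647, 0.231] pointing down, gripper open.
Joint ranges: [-2.63, 2.63], [-0.94, 2.18], [0.31, 2.57], [-1.31, 4.45], [0, 2.66], [-2.55, 2.55]. Speed limits (rad/s): [2.57, 2.57, 3.14, 3.14, 3.14, 3.14].

### API

Orientations are given as a rotation vector (axis times angle).
In Python, from workcell import status, read_camera, camera_info, order gives the robot as it stands.
- The arm moves only by the tool move_arm, never from a script. Its argument "deltas" is a list of rows, each a list of 3 entries, a list of its own where there are three numbers: the turn, a rotation vector about the world's x, y, z as a fraction of full scale, then the shift along the world's x, y, z as a fraction of full scale, then the closure, from -1 (fully open) to 1 (shut), so that 0 is half open. A call has 1 to 20 rows; each row is the pose to reach, as a shift and turn from the pose commanded when the call began; what a row does not reach only later rows make up. Full scale, the value 1, is 0.1 m for a shift and pi/2 rad for a turn. A row lasts 1/8 s, in which the tool goes at most 62.5 mm and 10.7 degrees, less where a joint would pass 70% of its speed; a pose out of reach is approached as far as the arm can. A call with a number of a shift or a turn outside -1 to 1 is refused whole. A call with a gripper value outside its range is refused whole. The fingers move at their own pace and stop on an object; "grip_force" is the grip in N (left out, the last holds). Time passes only in rows, so rows that repeat a pose let the fingers close. It gives the time, the measured TCP pose, the force and the opening at its end, in the units of the state.
- status.read_state(): the state, without advancing time (a new reading comes with each control period).
- read_camera(name): name is "scene" or "top"; returns (picture, depth): 420x560x3 uint8, red, green, blue; 420x560 float32, m along the optical axis (not along the pixel's ray), 0 where there is no reading.
- camera_info(name): a dict with "K" (3x3 intrinsics, pixels), "R" (3x3) and "t" (3): a world point X has camera coordinates R X + t. Camera axes: x right, y down, z forward; pixel columns grow to the right and rows downward; lengths in m; the calibration is good to about 2 mm. A picture is of the moment at which its call begins. camera_info takes no time and is no camera call.
- order.finish_job(): hands the job in, once; it reports no verdict.
The state is a dict: "time": time; "q": joint angles; "joint_vel": joint speeds; "joint_torque": joint torques, N m; "tool_pos": TCP position; "tcp_rot": TCP orientation; "wrist_force": force on the tool from outside, world axes, zero at the start; "torque": the same for the moment, N m; "width": opening from 0.0 (shut) to 1.0 (fully open).
Only numpy, scipy, OpenCV 4.12 (cv2) and the standard library are available. Lean on these libraries where they do the work, as an engineer would, in place of code of your own. Each camera call takes 0.05 s, during which the arm holds its last target. There are 200 camera calls.

### The job

Clearing up after painting, show a young helper how to put away the blue paint pot by pointing, fingertips about 2 cm above each thing and still for 2 seconds each time: first at the open blue pot, then at its blue lid, then at its empty place in the crate, the compartment with the blue dot, and finish there still pointing. Touch and move nothing at all, and do not point at any of the other pots, lids or places: travel well above them.

Things in the scene. Friction and masses are not known exactly. Their poses are not given: they have to be found in the camera images.
- blue_pot_rim (a point): Open, empty blue plastic paint pot, round, 69 mm wide at the rim, 60 mm at the foot, 55 mm high, standing on the table outside the crate. This point: centre of its open rim, 55 mm above the table.
- blue_lid_top (a point): Blue plastic lid lying right way up on the table: a cap 76 mm wide and 12 mm thick with a knob 24 mm wide in the middle, 24 mm high in all. This point: top centre of the knob, 24 mm above the table.
- place_blue: Blue colour dot, 54 mm wide, on the floor of the blue pot's empty compartment in the crate. Origin: centre of the compartment's floor, 6 mm above the table. Compartments are 82 mm square inside, 88 mm from centre to centre, their walls rising 30 mm above this floor (36 mm above the table). Closed pots standing 71 mm above this floor may be on any neighbouring side.
- crate: Low wooden crate, fixed, 182 mm (its x) by 270 mm (its y), 36 mm high, with 2 (along x) by 3 (along y) compartments. Origin: centre of its underside, on the table. Four compartments hold closed pots; the blue and the orange one are empty. Which colour has which compartment varies.
- orange_pot_rim (a point): Open, empty orange pot of the same size as the blue one, on the table, still in use: not to be pointed at. This point: centre of its rim, 55 mm above the table.
- orange_lid_top (a point): Orange lid like the blue one, lying on the table: not to be pointed at. This point: top centre of its knob, 24 mm above the table.
- place_orange: Orange dot in the orange pot's empty compartment: not to be pointed at. Origin: centre of the compartment's floor, 6 mm above the table.
- red_pot_top (a point): Red pot: closed with its lid, 76 mm wide and 71 mm high in all, standing in its compartment of the crate (up to 4 mm off the compartment's centre), its top 77 mm above the table. This point: top centre of the lid's knob.
- yellow_pot_top (a point): Yellow pot: closed with its lid, 76 mm wide and 71 mm high in all, standing in its compartment of the crate (up to 4 mm off the compartment's centre), its top 77 mm above the table. This point: top centre of the lid's knob.
- green_pot_top (a point): Green pot: closed with its lid, 76 mm wide and 71 mm high in all, standing in its compartment of the crate (up to 4 mm off the compartment's centre), its top 77 mm above the table. This point: top centre of the lid's knob.
- white_pot_top (a point): White pot: closed with its lid, 76 mm wide and 71 mm high in all, standing in its compartment of the crate (up to 4 mm off the compartment's centre), its top 77 mm above the table. This point: top centre of the lid's knob.
- glue_top (a point): Glue stick standing upright beyond the crate: white, with a red cap, 29 mm wide, 92 mm high. This point: top centre of the cap.
- brush_grip (a point): Paint brush 190 mm long with a wooden handle, lying on the table between the robot and the crate. This point: on the handle.

How it is judged:
By the outcome, as a careful person would: the job done as asked, in the order asked, and still so for the second after the job is handed in, with the robot touching nothing.
It also fails if it takes over 64 s, if anything falls off the work surface, if the arm or the gripper's body presses on something with over 40 N, if the wrist force passes 120 N, or if a joint passes its speed limit or range.

## Working session

There is one attempt and no reset: what is moved stays moved. The work goes in short steps, Python scripts to look and compute and a tool call to move; the robot and the scene stay as the last step left them, time stands still between calls to the robot, and variables do not carry over. Pictures are saved under pics/ and viewed, about 8 in all and at most 12, crops included, and the job is handed in when it is done.

Besides the shell and the picture viewer there is one more tool, called after ">>>" by a JSON object that holds its "name" and its "arguments", one argument or row to a line. move_arm: Moves the arm, as the interface text tells. Its arguments: {"type":"object","properties":{"deltas":{"type":"array","items":{"type":"array"}},"grip_force":{"type":"number"}},"required":["deltas"]}

```bash
mkdir -p pics
python3 - <<'E'
from workcell import status, read_camera, camera_info, order
import cv2,numpy as np
print(status.read_state())
for n in("top","scene"):
    p,d=read_camera(n); np.savez(f"{n}.npz",p=p,d=d)
    cv2.imwrite(f"pics/{n}0.png",p[...,::-1]); i=camera_info(n); print(n,i, -i["R"].T@i["t"])
E
```

```text
{'time': 0.0, 'q': array([-1.31889751e+00,  2.64736325e-01,  1.60539493e+00,  5.47490207e-06,
        1.27372983e+00, -3.68978866e-02]), 'joint_vel': array([-0.00094763, -0.00071347,  0.00072481,  0.00010417,  0.00104285,
       -0.00066987]), 'joint_torque': array([ 2.11551334e-03, -5.15107942e+01, -3.67308319e+01,  3.65666392e-05,
        1.28682304e-02, -9.57285323e-06]), 'tool_pos': array([ 0.19205317, -0.6463176 ,  0.22996209]), 'tcp_rot': array([-3.10666495e+00, -4.51738852e-01,  3.73871754e-04]), 'wrist_force': array([0.34660742, 0.4843257 , 0.58881359]), 'torque': array([ 0.01227212, -0.01565201,  0.01918121]), 'width': 1.005706547166038}
top {'K': array([[499.40978156,   0.        , 285.78780352],
       [  0.        , 499.40978156, 215.69796146],
       [  0.        ,   0.        ,   1.        ]]), 'R': array([[ 0.01776918, -0.99982362,  0.00608119],
       [-0.97552513, -0.01866993, -0.21909395],
       [ 0.21916884, -0.00203923, -0.97568482]]), 't': array([-9.34818571e-04,  5.90662310e-01,  1.22068114e+00])} [0.30868727 0.01258222 1.32041628]
scene {'K': array([[528.74896271,   0.        , 283.36748889],
       [  0.        , 528.74896271, 202.21380414],
       [  0.        ,   0.        ,   1.        ]]), 'R': array([[ 0.7185307 ,  0.69548914,  0.00291437],
       [ 0.48861122, -0.501808  , -0.71375612],
       [-0.49494718,  0.51427968, -0.70038825]]), 't': array([-0.41868679, -0.23756576,  1.56317975])} [ 1.19060802 -0.63193186  0.92648892]
```

View pics/top0.png

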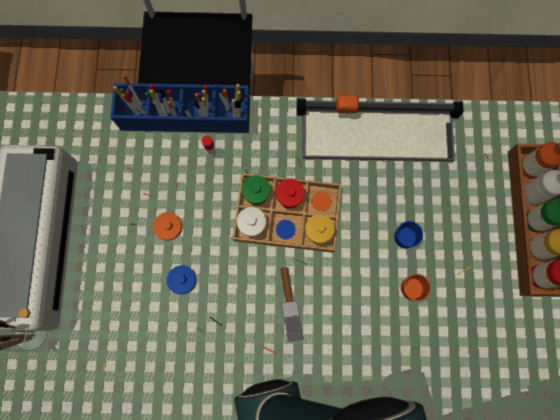

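View pics/scene0.png

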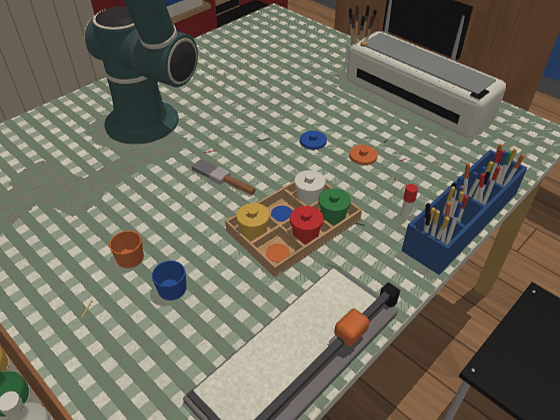

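The top view shows the blue pot at about (408,235), the blue lid at (181,280) and the blue dot at (286,230). In the scene view they are at (170,280), (313,139) and (281,213).

```bash
cat > m.py <<'E'
from workcell import camera_info
import cv2,numpy as np
def ray(i,u,v,z):
    d=i["R"].T@np.linalg.inv(i["K"])@[u,v,1]; c=-i["R"].T@i["t"]; return c+d*(z-c[2])/d[2]
def cloud(i,d):
    v,u=np.mgrid[:d.shape[0],:d.shape[1]]
    P=np.stack([u*d,v*d,d],-1)@np.linalg.inv(i["K"]).T
    return (P-i["t"])@i["R"]
def circ(P):
    A=np.c_[P,np.ones(len(P))]; s=np.linalg.lstsq(A,(P**2).sum(1),rcond=None)[0]
    c=s[:2]/2; return c,2*np.sqrt(s[2]+c@c)
E
python3 - <<'E'
from m import *
boxes={"top":dict(pot=(408,235),lid=(181,280),dot=(286,230)),"scene":dict(pot=(170,280),lid=(313,139),dot=(281,213))}
for n in boxes:
    f=np.load(n+".npz");i=camera_info(n);p=f["p"];X=cloud(i,f["d"])
    h=cv2.cvtColor(p,cv2.COLOR_RGB2HSV);m=((h[...,0]>105)&(h[...,0]<130)&(h[...,1]>130)&(h[...,2]>40)).astype(np.uint8)
    k,L,S,C=cv2.connectedComponentsWithStats(m)
    for o,(u,v) in boxes[n].items():
        l=L[v-4:v+5,u-4:u+5];l=np.bincount(l[l>0]).argmax();M=L==l;Q=X[M&(f["d"]>0)]
        print(n,o,S[l],C[l].round(1),"z",np.percentile(Q[:,2],[2,50,98]).round(4))
        z={"pot":.055,"lid":.012,"dot":.006}[o]
        c=max(cv2.findContours(M.astype(np.uint8),0,1)[0],key=len)[:,0]
        H=cv2.convexHull(c)[:,0]
        W=np.array([ray(i,a,b,z)[:2] for a,b in H]);print("  hull circle",circ(W), np.ptp(W,0))
        zr={"pot":(.047,.062),"lid":(.018,.032),"dot":(.0,.012)}[o]
        q=Q[(Q[:,2]>zr[0])&(Q[:,2]<zr[1])]
        if len(q): print("  depth",len(q),q.mean(0),(q.min(0)+q.max(0))/2,np.ptp(q,0), circ(q[:,:2]) if o=="pot" else "")
E
python3 - <<'E'
import cv2,numpy as np
a=cv2.imread('pics/top0.png')[165:260,225:440];cv2.imwrite('pics/c.png',cv2.resize(a,None,fx=3.6,fy=3.6,interpolation=cv2.INTER_CUBIC))
E
```

```text
top pot [395 221  28  27 584] [408.4 234.4] z [-0.0014  0.014   0.0562]
  hull circle (array([ 0.5498624 , -0.30677744]), np.float64(0.07099420660264813)) [0.06858264 0.07044125]
  depth 109 [ 0.55127671 -0.31070661  0.05279494] [ 0.55232271 -0.30927446  0.05365482] [0.06726658 0.06787371 0.01316581] (array([ 0.55212791, -0.30945687]), np.float64(0.06498816677737329))
top lid [167 266  29  28 638] [181.1 279.6] z [0.0045 0.0111 0.025 ]
  hull circle (array([0.42690723, 0.27982232]), np.float64(0.07346676123675647)) [0.07044485 0.07371994]
  depth 71 [0.42771972 0.28147756 0.02275194] [0.42722124 0.277995   0.02349186] [0.02092195 0.03049452 0.0108717 ] 
top dot [277 220  18  19 272] [285.4 229.1] z [0.0006 0.0065 0.0132]
  hull circle (array([0.56728253, 0.01059762]), np.float64(0.04966188508704027)) [0.04931898 0.04593038]
  depth 258 [0.56688383 0.01029332 0.00640746] [0.56753978 0.01004172 0.00593987] [0.04975528 0.04597808 0.01177682] 
scene pot [ 152  261   34   39 1049] [169.4 279.5] z [0.003  0.0325 0.0568]
  hull circle (array([ 0.56497763, -0.31575931]), np.float64(0.08851097384498177)) [0.09648207 0.07714342]
  depth 250 [ 0.55019975 -0.31044744  0.05291524] [ 0.55128071 -0.31018726  0.05288954] [0.07008086 0.06759919 0.01176556] (array([ 0.55135492, -0.30960047]), np.float64(0.06494954305708292))
scene lid [300 131  27  18 385] [312.8 139.5] z [0.0058 0.0126 0.0265]
  hull circle (array([0.42810666, 0.27861809]), np.float64(0.07799545187871317)) [0.07669589 0.07961744]
  depth 48 [0.42799236 0.28075257 0.02376592] [0.43740833 0.28014882 0.02299341] [0.05091124 0.03044117 0.00979388] 
scene dot [271 206  21  15 232] [280.9 212.7] z [0.0047 0.0079 0.0117]
  hull circle (array([0.56116012, 0.0140327 ]), np.float64(0.04890567634019462)) [0.04588092 0.04890202]
  depth 228 [0.56235742 0.01232034 0.00788844] [0.56161711 0.01376574 0.0079865 ] [0.04529575 0.04848615 0.00794703]
```

View pics/c.png

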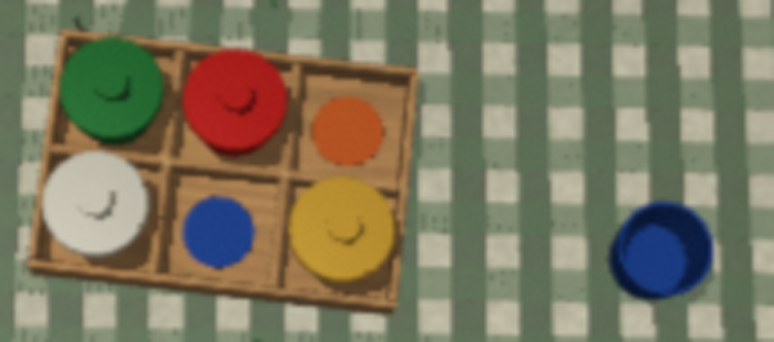

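Pot rim about (0.551,-0.309), knob (0.428,0.279) and dot (0.566,0.011), with heights and sizes as expected. Next I shut the fingers and rise, travel toward the pot, and turn so the jaws line up with the crate's x.

>>> {"name": "move_arm", "arguments": {
  "deltas": [
    [[0,0,0.04],[0.05,0.15,0.1],1],
    [[0,0,0.08],[0.15,0.35,0.2],1],
    [[0,0,0.13],[0.25,0.55,0.3],1],
    [[0,0,0.18],[0.35,0.75,0.3],1],
    [[0,0,0.22],[0.45,0.9,0.3],1],
    [[0,0,0.25],[0.5,1,0.3],1]
  ],
  "grip_force": 20
}}

```text
time: 0.85
tool_pos: [0.2425, -0.5461, 0.2608]
tcp_rot: [-2.959, -1.053, 0.0]
wrist_force: [0.2, 0.6, 0.2]
width: -0.002
```

>>> {"name": "move_arm", "arguments": {
  "deltas": [
    [[0,0,0.04],[0.15,0.15,0],1],
    [[0,0,0.08],[0.35,0.35,0],1],
    [[0,0,0.13],[0.55,0.55,0],1],
    [[0,0,0.18],[0.75,0.75,0],1],
    [[0,0,0.22],[0.9,0.9,0],1],
    [[0,0,0.25],[1,1,0],1]
  ]
}}

```text
time: 1.6
tool_pos: [0.3431, -0.4462, 0.2612]
tcp_rot: [2.696, 1.612, -0.0]
wrist_force: [0.1, -0.0, 0.1]
width: -0.003
```

>>> {"name": "move_arm", "arguments": {
  "deltas": [
    [[0,0,0.04],[0.15,0.15,0],1],
    [[0,0,0.08],[0.35,0.35,0],1],
    [[0,0,0.13],[0.55,0.55,0],1],
    [[0,0,0.18],[0.75,0.75,0],1],
    [[0,0,0.22],[0.9,0.9,0],1],
    [[0,0,0.25],[1,1,0],1],
    [[0,0,0.25],[1,1,0],1]
  ]
}}

```text
time: 2.48
tool_pos: [0.4428, -0.3465, 0.2612]
tcp_rot: [-2.332, -2.105, 0.0]
wrist_force: [-0.2, -0.2, 0.6]
width: -0.002
```

>>> {"name": "move_arm", "arguments": {
  "deltas": [
    [[0,0,0],[0.2,0.1,0],1],
    [[0,0,0],[0.4,0.2,0],1],
    [[0,0,0],[0.6,0.3,0],1],
    [[0,0,0],[0.8,0.38,0],1],
    [[0,0,0],[1,0.38,0],1],
    [[0,0,0],[1,0.38,0],1]
  ]
}}

```text
time: 3.22
tool_pos: [0.5439, -0.3089, 0.261]
tcp_rot: [2.332, 2.105, -0.0]
wrist_force: [-0.4, 0.0, 0.2]
width: 0.001
```

>>> {"name": "move_arm", "arguments": {
  "deltas": [
    [[0,0,0],[0.08,0,-0.2],1],
    [[0,0,0],[0.08,0,-0.4],1],
    [[0,0,0],[0.08,0,-0.6],1],
    [[0,0,0],[0.08,0,-0.8],1],
    [[0,0,0],[0.08,0,-1],1],
    [[0,0,0],[0.08,0,-1],1]
  ]
}}

```text
time: 3.98
tool_pos: [0.5486, -0.3082, 0.1584]
tcp_rot: [-2.331, -2.1, 0.002]
wrist_force: [-0.7, -0.3, -0.0]
width: 0.003
```

Run:
```python
from workcell import *
from workcell import status,read_camera
import cv2
print(status.read_state()["tool_pos"])
p=read_camera("scene")[0];q=read_camera("top")[0]
a=cv2.resize(p[180:340,80:280],None,fx=2,fy=2);b=cv2.resize(q[150:310,320:520],None,fx=2,fy=2)
cv2.imwrite("pics/near.png",cv2.hconcat([a,b])[...,::-1])
```

```text
[ 0.54857951 -0.30816152  0.15839276]
```

View pics/near.png

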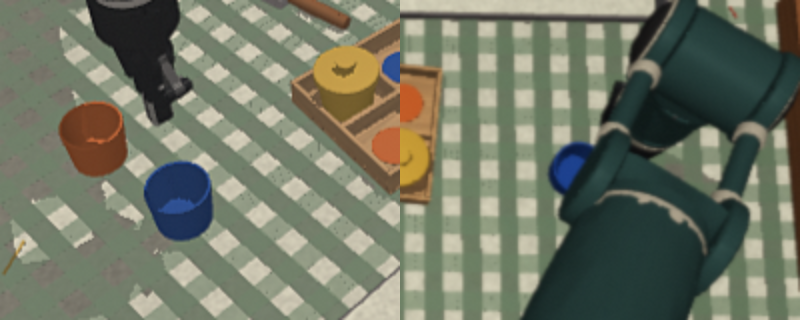

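The picture shows the shut fingertips at about (159,241), above and between the pot rims. I'll check this against the projection before descending.

Run:
```python
from m import *
i=camera_info("scene")
for X in [(.5486,-.3082,.1584),(.551,-.309,.055)]:
    c=i["K"]@(i["R"]@X+i["t"]);print(c[:2]/c[2])
```

```text
[160.05817344 239.50036011]
[168.46705123 273.54752822]
```

>>> {"name": "move_arm", "arguments": {
  "deltas": [
    [[0,0,0],[0,0,-0.2],1],
    [[0,0,0],[0,0,-0.4],1],
    [[0,0,0],[0,0,-0.6],1],
    [[0,0,0],[0,0,-0.75],1],
    [[0,0,0],[0,0,-0.85],1],
    [[0,0,0],[0,0,-0.85],1],
    [[0,0,0],[0,0,-0.85],1]
  ]
}}

```text
time: 4.95
tool_pos: [0.5508, -0.3094, 0.0769]
tcp_rot: [2.333, 2.102, 0.001]
wrist_force: [0.3, -0.7, 0.9]
width: -0.005
```

The projection agrees with the picture. The fingertips are 2 cm over the rim, so I hold for 3 s, rise and travel.

>>> {"name": "move_arm", "arguments": {
  "deltas": [
    [[0,0,0],[0,0,0],1],
    [[0,0,0],[0,0,0],1],
    [[0,0,0],[0,0,0],1],
    [[0,0,0],[0,0,0],1],
    [[0,0,0],[0,0,0],1],
    [[0,0,0],[0,0,0],1],
    [[0,0,0],[0,0,0],1],
    [[0,0,0],[0,0,0],1],
    [[0,0,0],[0,0,0],1],
    [[0,0,0],[0,0,0],1],
    [[0,0,0],[0,0,0],1],
    [[0,0,0],[0,0,0],1],
    [[0,0,0],[0,0,0],1],
    [[0,0,0],[0,0,0],1],
    [[0,0,0],[0,0,0],1],
    [[0,0,0],[0,0,0],1],
    [[0,0,0],[0,0,0],1],
    [[0,0,0],[0,0,0],1],
    [[0,0,0],[0,0,0],1],
    [[0,0,0],[0,0,0],1]
  ]
}}

```text
time: 7.45
tool_pos: [0.5502, -0.3091, 0.0763]
tcp_rot: [2.334, 2.103, -0.0]
wrist_force: [-0.3, 0.4, -0.6]
width: 0.002
```

>>> {"name": "move_arm", "arguments": {
  "deltas": [
    [[0,0,0],[0,0,0],1],
    [[0,0,0],[0,0,0],1],
    [[0,0,0],[0,0,0],1],
    [[0,0,0],[0,0,0],1],
    [[0,0,0],[0,0,0.1],1],
    [[0,0,0],[0,0,0.3],1],
    [[0,0,0],[0,0,0.5],1],
    [[0,0,0],[0,0,0.7],1],
    [[0,0,0],[0,0,0.9],1],
    [[0,0,0],[0,0,1],1]
  ]
}}

```text
time: 8.7
tool_pos: [0.5511, -0.3095, 0.1788]
tcp_rot: [2.332, 2.101, 0.001]
wrist_force: [0.2, -0.0, 0.2]
width: -0.003
```

>>> {"name": "move_arm", "arguments": {
  "deltas": [
    [[0,0,0],[0,0,0.2],1],
    [[0,0,0],[0,0,0.4],1],
    [[0,0,0],[0,0.1,0.6],1],
    [[0,0,0],[0,0.3,0.8],1],
    [[0,0,0],[-0.1,0.5,1],1],
    [[0,0,0],[-0.15,0.75,1],1],
    [[0,0,0],[-0.2,1,1],1]
  ]
}}

```text
time: 9.57
tool_pos: [0.5296, -0.2068, 0.2759]
tcp_rot: [-2.333, -2.103, -0.0]
wrist_force: [-0.5, 0.0, -0.1]
width: -0.004
```

>>> {"name": "move_arm", "arguments": {
  "deltas": [
    [[0,0,0],[-0.05,0.25,0],1],
    [[0,0,0],[-0.1,0.5,0],1],
    [[0,0,0],[-0.15,0.75,0],1],
    [[0,0,0],[-0.2,1,0],1]
  ]
}}

```text
time: 10.07
tool_pos: [0.5092, -0.107, 0.2752]
tcp_rot: [-2.332, -2.103, 0.001]
wrist_force: [-0.3, 0.6, -1.3]
width: 0.002
```

>>> {"name": "move_arm", "arguments": {
  "deltas": [
    [[0,0,0],[-0.05,0.25,0],1],
    [[0,0,0],[-0.1,0.5,0],1],
    [[0,0,0],[-0.15,0.75,0],1],
    [[0,0,0],[-0.2,1,0],1]
  ]
}}

```text
time: 10.58
tool_pos: [0.489, -0.0073, 0.2752]
tcp_rot: [-2.332, -2.103, 0.002]
wrist_force: [0.3, 0.6, 0.2]
width: 0.004
```

>>> {"name": "move_arm", "arguments": {
  "deltas": [
    [[0,0,0],[-0.05,0.25,0],1],
    [[0,0,0],[-0.1,0.5,0],1],
    [[0,0,0],[-0.15,0.75,0],1],
    [[0,0,0],[-0.2,1,0],1]
  ]
}}

```text
time: 11.08
tool_pos: [0.4689, 0.0925, 0.2753]
tcp_rot: [-2.333, -2.103, 0.002]
wrist_force: [0.3, 0.3, 0.6]
width: 0.001
```

>>> {"name": "move_arm", "arguments": {
  "deltas": [
    [[0,0,0],[-0.05,0.25,0],1],
    [[0,0,0],[-0.1,0.5,0],1],
    [[0,0,0],[-0.15,0.75,0],1],
    [[0,0,0],[-0.2,1,0],1]
  ]
}}

```text
time: 11.58
tool_pos: [0.4487, 0.1923, 0.2752]
tcp_rot: [-2.333, -2.103, 0.002]
wrist_force: [-0.2, 1.0, 0.4]
width: -0.002
```

>>> {"name": "move_arm", "arguments": {
  "deltas": [
    [[0,0,0],[-0.05,0.2,0],1],
    [[0,0,0],[-0.1,0.4,0],1],
    [[0,0,0],[-0.15,0.6,0],1],
    [[0,0,0],[-0.2,0.8,0],1],
    [[0,0,0],[-0.2,0.88,0],1],
    [[0,0,0],[-0.2,0.88,0],1],
    [[0,0,0],[-0.2,0.88,0],1]
  ]
}}

```text
time: 12.45
tool_pos: [0.4301, 0.2785, 0.276]
tcp_rot: [2.334, 2.103, -0.001]
wrist_force: [0.4, -0.2, -0.2]
width: -0.003
```

>>> {"name": "move_arm", "arguments": {
  "deltas": [
    [[0,0,0],[-0.01,0,-0.25],1],
    [[0,0,0],[-0.02,0,-0.5],1],
    [[0,0,0],[-0.02,0,-0.75],1],
    [[0,0,0],[-0.02,0,-1],1]
  ]
}}

```text
time: 12.95
tool_pos: [0.4285, 0.2782, 0.1756]
tcp_rot: [2.335, 2.101, 0.0]
wrist_force: [-0.4, -1.1, -0.2]
width: 0.002
```

>>> {"name": "move_arm", "arguments": {
  "deltas": [
    [[0,0,0],[0,0,-0.25],1],
    [[0,0,0],[0,0,-0.5],1],
    [[0,0,0],[0,0,-0.75],1],
    [[0,0,0],[0,0,-0.9],1],
    [[0,0,0],[0,0,-1],1],
    [[0,0,0],[0,0,-1],1]
  ]
}}

```text
time: 13.7
tool_pos: [0.4281, 0.2786, 0.0759]
tcp_rot: [-2.334, -2.103, 0.001]
wrist_force: [-1.0, 0.4, -0.1]
width: -0.001
```

Run:
```python
from m import *
from workcell import status,read_camera
s=status.read_state()["tool_pos"];print(s)
i=camera_info("scene")
for X in [s,(.4275,.279,.024)]:
    c=i["K"]@(i["R"]@X+i["t"]);print(c[:2]/c[2])
p=read_camera("scene")[0]
cv2.imwrite("pics/near2.png",cv2.resize(p[60:180,230:390],None,fx=4,fy=4)[...,::-1])
```

```text
[0.4280854  0.27863605 0.07591692]
[313.7827809  120.62988674]
[312.91078789 135.74963359]
```

View pics/near2.png

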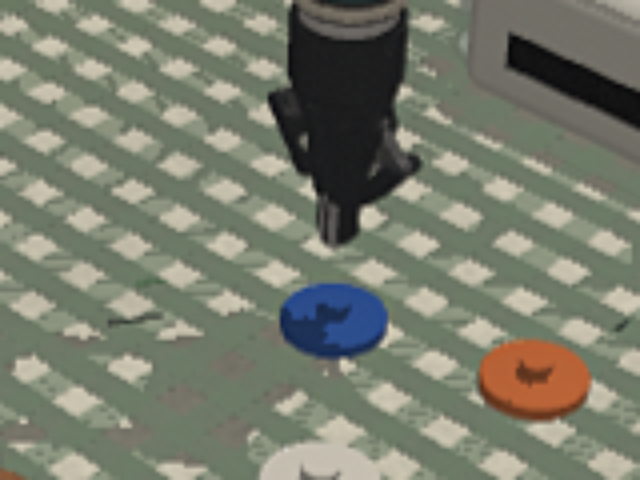

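The fingertips are at (314,120) and the knob at (313,137), as predicted. I lower 32 mm and hold.

>>> {"name": "move_arm", "arguments": {
  "deltas": [
    [[0,0,0],[0,0,-0.15],1],
    [[0,0,0],[0,0,-0.28],1],
    [[0,0,0],[0,0,-0.31],1],
    [[0,0,0],[0,0,-0.31],1],
    [[0,0,0],[0,0,-0.31],1],
    [[0,0,0],[0,0,-0.31],1]
  ]
}}

```text
time: 14.5
tool_pos: [0.4286, 0.2792, 0.0457]
tcp_rot: [2.334, 2.103, 0.001]
wrist_force: [0.1, -0.7, -0.4]
width: 0.003
```

>>> {"name": "move_arm", "arguments": {
  "deltas": [
    [[0,0,0],[0,0,0],1],
    [[0,0,0],[0,0,0],1],
    [[0,0,0],[0,0,0],1],
    [[0,0,0],[0,0,0],1],
    [[0,0,0],[0,0,0],1],
    [[0,0,0],[0,0,0],1],
    [[0,0,0],[0,0,0],1],
    [[0,0,0],[0,0,0],1],
    [[0,0,0],[0,0,0],1],
    [[0,0,0],[0,0,0],1],
    [[0,0,0],[0,0,0],1],
    [[0,0,0],[0,0,0],1],
    [[0,0,0],[0,0,0],1],
    [[0,0,0],[0,0,0],1],
    [[0,0,0],[0,0,0],1],
    [[0,0,0],[0,0,0],1],
    [[0,0,0],[0,0,0],1],
    [[0,0,0],[0,0,0],1],
    [[0,0,0],[0,0,0],1],
    [[0,0,0],[0,0,0],1]
  ]
}}

```text
time: 17.0
tool_pos: [0.4282, 0.279, 0.0453]
tcp_rot: [-2.334, -2.103, 0.0]
wrist_force: [-0.2, -0.5, 0.5]
width: -0.003
```

>>> {"name": "move_arm", "arguments": {
  "deltas": [
    [[0,0,0],[0,0,0],1],
    [[0,0,0],[0,0,0],1],
    [[0,0,0],[0,0,0],1],
    [[0,0,0],[0,0,0],1],
    [[0,0,0],[0,0,0.1],1],
    [[0,0,0],[0,0,0.3],1],
    [[0,0,0],[0,0,0.5],1],
    [[0,0,0],[0,0,0.7],1],
    [[0,0,0],[0,0,0.9],1],
    [[0,0,0],[0,0,1],1]
  ]
}}

```text
time: 18.25
tool_pos: [0.4291, 0.2795, 0.1473]
tcp_rot: [2.333, 2.103, 0.004]
wrist_force: [0.7, -0.5, 0.6]
width: -0.0
```

>>> {"name": "move_arm", "arguments": {
  "deltas": [
    [[0,0,0],[0,0,0.25],1],
    [[0,0,0],[0,0,0.5],1],
    [[0,0,0],[0,0,0.75],1],
    [[0,0,0],[0,0,1],1]
  ]
}}

```text
time: 18.75
tool_pos: [0.4279, 0.2788, 0.2459]
tcp_rot: [-2.334, -2.103, 0.001]
wrist_force: [-0.0, 0.7, -0.4]
width: 0.001
```

>>> {"name": "move_arm", "arguments": {
  "deltas": [
    [[0,0,0.05],[0.1,-0.2,0],1],
    [[0,0,0.1],[0.2,-0.4,0],1],
    [[0,0,0.15],[0.3,-0.6,0],1],
    [[0,0,0.2],[0.4,-0.8,0],1],
    [[0,0,0.2],[0.5,-1,0],1]
  ]
}}

```text
time: 19.38
tool_pos: [0.4783, 0.1782, 0.2451]
tcp_rot: [-1.975, -2.443, 0.001]
wrist_force: [0.6, 0.6, 0.4]
width: 0.001
```

>>> {"name": "move_arm", "arguments": {
  "deltas": [
    [[0,0,0.05],[0.1,-0.2,0],1],
    [[0,0,0.1],[0.2,-0.4,0],1],
    [[0,0,0.15],[0.3,-0.6,0],1],
    [[0,0,0.2],[0.4,-0.8,0],1],
    [[0,0,0.2],[0.5,-1,0],1]
  ]
}}

```text
time: 20.0
tool_pos: [0.5282, 0.0783, 0.2451]
tcp_rot: [-1.569, -2.721, 0.001]
wrist_force: [0.6, 0.2, -0.3]
width: -0.001
```

>>> {"name": "move_arm", "arguments": {
  "deltas": [
    [[0,0,0.03],[0.1,-0.2,0],1],
    [[0,0,0.06],[0.2,-0.4,0],1],
    [[0,0,0.1],[0.3,-0.55,0],1],
    [[0,0,0.1],[0.38,-0.68,0],1],
    [[0,0,0.1],[0.38,-0.68,0],1],
    [[0,0,0.1],[0.38,-0.68,0],1]
  ]
}}

```text
time: 20.75
tool_pos: [0.5659, 0.0113, 0.2451]
tcp_rot: [-1.352, -2.835, -0.0]
wrist_force: [0.1, -0.2, 0.5]
width: -0.002
```

>>> {"name": "move_arm", "arguments": {
  "deltas": [
    [[0,0,0],[0.01,0,-0.25],1],
    [[0,0,0],[0.01,0,-0.5],1],
    [[0,0,0],[0.01,0,-0.75],1],
    [[0,0,0],[0.01,0,-0.9],1],
    [[0,0,0],[0.01,0,-1],1],
    [[0,0,0],[0.01,0,-1],1]
  ]
}}

```text
time: 21.5
tool_pos: [0.5669, 0.0112, 0.1449]
tcp_rot: [-1.351, -2.835, 0.001]
wrist_force: [-0.3, -0.1, 0.2]
width: 0.001
```

>>> {"name": "move_arm", "arguments": {
  "deltas": [
    [[0,0,0],[0,0,-0.2],1],
    [[0,0,0],[0,0,-0.4],1],
    [[0,0,0],[0,0,-0.6],1],
    [[0,0,0],[0,0,-0.6],1]
  ]
}}

```text
time: 22.0
tool_pos: [0.5654, 0.011, 0.083]
tcp_rot: [-1.35, -2.833, 0.003]
wrist_force: [-0.8, -0.3, -0.2]
width: 0.002
```

Run:
```python
from m import *
from workcell import status,read_camera
s=status.read_state()["tool_pos"];print(s)
i=camera_info("scene")
for X in [s,(.566,.011,.006)]:
    c=i["K"]@(i["R"]@X+i["t"]);print(c[:2]/c[2])
p=read_camera("scene")[0]
cv2.imwrite("pics/near3.png",cv2.resize(p[130:280,200:380],None,fx=4,fy=4)[...,::-1])
```

```text
[0.56540562 0.01096082 0.08298516]
[281.40837603 191.0302612 ]
[281.58486161 214.22782503]
```

View pics/near3.png

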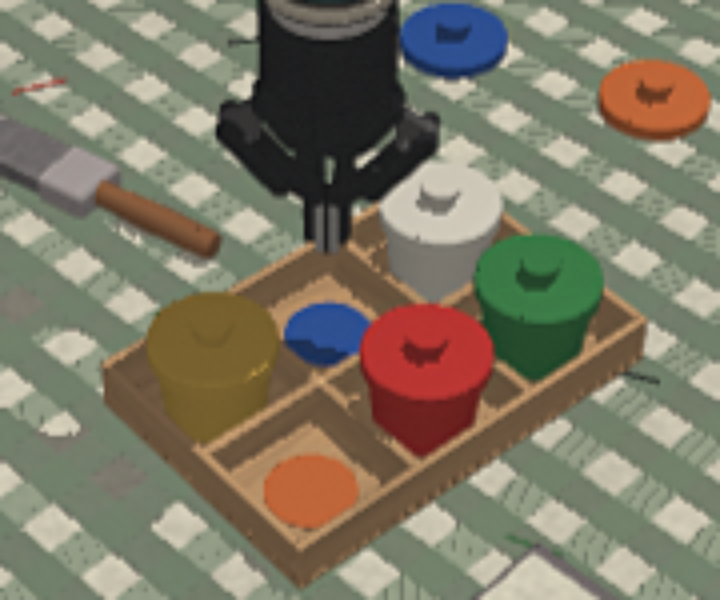

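The fingertips are at (282,191) directly above the dot, and the jaws are diagonal so the linkages face compartment corners, clear of the pots. I make the final descent and hold.

>>> {"name": "move_arm", "arguments": {
  "deltas": [
    [[0,0,0],[0,0,-0.1],1],
    [[0,0,0],[0,0,-0.2],1],
    [[0,0,0],[0,0,-0.3],1],
    [[0,0,0],[0,0,-0.4],1],
    [[0,0,0],[0,0,-0.5],1],
    [[0,0,0],[0,0,-0.58],1],
    [[0,0,0],[0,0,-0.58],1],
    [[0,0,0],[0,0,-0.58],1]
  ]
}}

```text
time: 23.05
tool_pos: [0.5675, 0.0109, 0.0275]
tcp_rot: [1.351, 2.836, 0.0]
wrist_force: [-0.2, -0.7, 0.5]
width: -0.003
```

>>> {"name": "move_arm", "arguments": {
  "deltas": [
    [[0,0,0],[0,0,0],1],
    [[0,0,0],[0,0,0],1],
    [[0,0,0],[0,0,0],1],
    [[0,0,0],[0,0,0],1],
    [[0,0,0],[0,0,0],1],
    [[0,0,0],[0,0,0],1],
    [[0,0,0],[0,0,0],1],
    [[0,0,0],[0,0,0],1],
    [[0,0,0],[0,0,0],1],
    [[0,0,0],[0,0,0],1],
    [[0,0,0],[0,0,0],1],
    [[0,0,0],[0,0,0],1],
    [[0,0,0],[0,0,0],1],
    [[0,0,0],[0,0,0],1],
    [[0,0,0],[0,0,0],1],
    [[0,0,0],[0,0,0],1],
    [[0,0,0],[0,0,0],1],
    [[0,0,0],[0,0,0],1],
    [[0,0,0],[0,0,0],1],
    [[0,0,0],[0,0,0],1]
  ]
}}

```text
time: 25.55
tool_pos: [0.5672, 0.011, 0.0273]
tcp_rot: [-1.351, -2.836, 0.0]
wrist_force: [1.1, -0.2, 0.2]
width: -0.003
```

Run:
```python
from m import *
from workcell import status,read_camera
s=status.read_state();print(s["tool_pos"],s["wrist_force"])
p=read_camera("scene")[0]
cv2.imwrite("pics/end.png",cv2.resize(p[130:280,200:380],None,fx=4,fy=4)[...,::-1])
a=np.load("scene.npz")["p"]
print([float(np.abs(a[y:y+30,x:x+30].astype(int)-p[y:y+30,x:x+30]).mean()) for x,y in[(300,130),(348,140),(238,205),(292,208),(320,190),(110,235),(155,262),(240,175)]])
```

```text
[0.56722014 0.01095108 0.0272724 ] [ 1.11627982 -0.23401969  0.15036494]
[7.15, 7.427777777777778, 30.42074074074074, 5.12037037037037, 4.592592592592593, 4.91925925925926, 4.104074074074074, 31.856666666666666]
```

View pics/end.png

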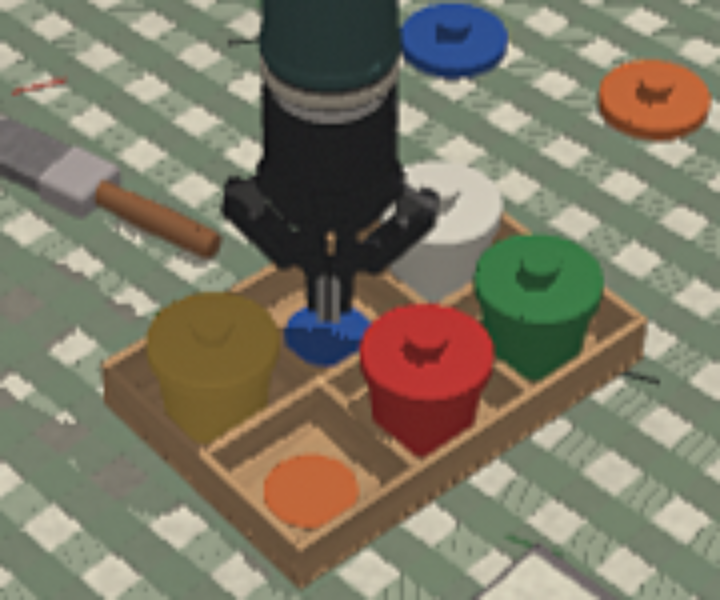

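The fingertips stand over the blue dot at (328,320) in the crop. All pots and lids are where they were, and the larger image differences come from the arm's shadow. I hand in.

```bash
python3 -c "
from workcell import order,status
print(order.finish_job()); s=status.read_state(); print(s['time'],s['tool_pos'],s['wrist_force'])"
```

```text
the job is handed in; nothing more can be done
None
the job is handed in; nothing more can be done
```

The pointing job is done and handed in. With the fingers shut, the arm pointed at the blue pot, then the blue lid, then the blue-dot compartment, and it is still pointing there. Each hold was still for at least 2.5 s, with the fingertips about 2.1 cm above the target. The last hold ended at 25.6 s of the 64 s allowed.

- **Last checks:** the fingertip was at (0.567, 0.011, 0.027), centred on the blue dot and about 21 mm above it. Wrist force stayed around 1 N, which is the noise level, so nothing was touched.
- **Nothing moved:** the last picture shows every pot and lid in view where it was. Two of the eight patches I compared with the first picture had changed clearly. One is the yellow pot, darker under the arm's shadow. The other, by the brush, I put down to the same shadow but did not check separately.
- **One disagreement:** the two cameras placed the blue dot about 6 mm apart. The crate wall partly hides it from the scene camera, so I used the top view.

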